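# Set out a rinsing tumbler on every coaster from the push-latch drawer

### The arm

A 6-joint arm with a two-finger parallel gripper is mounted at the origin on the work surface. World frame = base frame: x ahead of the robot, y to its left, z up, the work surface at z = 0. Lengths are in m, angles in rad, forces in N, time in s.
With the tool pointing down it reaches from about 0.275 to 0.75 m from the base axis. Payload 10.2 kg.
Tool frame: the origin (TCP) lies at the centre of the arm's flange, where the gripper is bolted on; the fingertips stand env.tip_extent ahead of it and the grasp point (between the pads) lies 155 mm ahead of it (env.tip_extent is the distance from the TCP to the fingertips, in m); z points along the fingers, y is the line along which they close (so a half turn about z gives the same grasp; the last joint's range is limited). The gripper opens to 85 mm and grips with 20 to 120 N. Pads are 22 mm wide; open, the fingers measure 114 mm over their backs; the gripper's body (76 mm by 85 mm) begins 54 mm behind the grasp point. The pads swing forward as they close: fully open they stand 13 mm farther back than shut.
Start: joints at [-1.455, 0.313, 1.498, -0, 1.331, -0.223], TCP at [0.174, -0.495, 0.405] pointing down, gripper open.
Joint ranges: [-2.94, 2.94], [-0.97, 2.17], [0.19, 2.56], [-1.23, 4.37], [0.02, 3.11], [-2.88, 2.88]. Speed limits (rad/s): [2.39, 2.39, 3.01, 3.14, 3.14, 3.14].

### API

Orientations are given as a unit quaternion [x, y, z, w].
In Python, from bench import env, vision, job, finder, monitor gives the robot as it stands. Calls block until the motion is done:
- env.reach(position, orientation): joint-space move of the TCP to a pose.
- env.movel(position, velocity=0.15, frame=None, guard=None): straight line of the TCP; frame=None keeps the orientation; velocity is the mean speed in m/s. With guard (N) it stops when the force on the tool has changed by that much, and returns True; else False.
- env.set_joints(angles): joint-space move.
- env.release() and env.close_gripper(effort=None): open the fingers fully, or close them until they stop; effort is the grip in N (None keeps the last).
- env.hold(seconds).
- env.ik(position, orientation): joint angles nearest the present ones, or None.
- vision.grab_frame(name): name is "scene" or "top" or "wrist"; returns a dict with "frame" (420x560x3 uint8, red, green, blue), "range_z" (420x560 float32, m along the optical axis (not along the pixel's ray), 0 where there is no reading), "mtx" (3x3 intrinsics, pixels), "view" (4x4, takes a point from world to camera coordinates). Camera axes: x right, y down, z forward; pixel columns grow to the right and rows downward; lengths in m; the calibration is good to about 2 mm. A picture is of the moment at which its call begins.
A pose or a line that the arm cannot do raises env.MotionError and nothing moves.
- job.hand_in(): hands the job in; it is judged then, once.
Trained networks look in the newest picture that a camera, given by its name, has taken for a name from the list of things; names that differ only in an ending like _2 or _b are one class to them, and where a whole thing is asked for, a point or a joint stands for the part that bears it (a point fixed in the world has none). Each returns a list of dicts, best first, with "p" (0 to 1); they miss things now and then, are a little off and sometimes report something else, mostly with a low value. They report only what shows in the picture. A call takes as long as a camera call.
- finder.masks_of(camera, query): "pixels" (420x560 bool, what is visible of it) and "location" ([row, column] in pixels, amid what is visible of it).
- finder.mark_of(camera, query): "location" ([row, column] in pixels: a listed point, or the origin of a listed thing).
Readings, each from a call of its own:
- monitor.get_clock(): time.
- monitor.get_joints(): joint angles.
- monitor.get_qvel(): joint speeds.
- monitor.get_joint_efforts(): joint torques, N m.
- monitor.get_position(): TCP position.
- monitor.get_ee_rot(): TCP orientation.
- monitor.get_contact_force(): force on the tool from outside, world axes, zero at the start.
- monitor.get_ft_torque(): the same for the moment, N m.
- monitor.get_finger_gap(): opening from 0.0 (shut) to 1.0 (fully open).
- monitor.get_gripper_force(): force on a finger pad.
Only numpy, scipy, OpenCV 4.12 (cv2) and the standard library are available. Lean on these libraries where they do the work, as an engineer would, in place of code of your own. Each camera call takes 0.05 s, during which the arm holds its last target. There are 200 camera calls.

### The job

Press the front of the drawer box so that its push-latch lets the drawer slide open, then lift the steel tumblers off their nested stack one by one and stand one on every coaster on the shelf, mouth up, near the middle so that its whole base is on the coaster; leave any tumblers that are not needed standing in the drawer. Then push the drawer home until the latch catches and check that it stays shut. Do not knock over or push aside the tin or the red cup.

Things in the scene. Friction and masses are not known exactly. Their poses are not given: they have to be found in the camera images.
- cabinet: White plastic drawer box standing fixed on the shelf, 170 deep (x) x 210 wide (y) x 146 mm high, open at its front. Origin: centre of its underside; its -x axis points out of the front, the way the drawer opens (about towards the robot), z up.
- drawer (a joint): Travel of its handleless drawer, m. 0 (within 1 mm): shut, latched. Pressed in 7 mm or more (stop at -0.0085) and let go, it unlatches and slides out by itself to 0.135 (open) in 2 s. To shut: push in to -0.007 or beyond and let go; it springs to 0 and stays. A shorter press does not switch the latch. Outward spring 2.6 N (open) to 3.6 N (shut) plus 28 N per m/s: 10 N is ample.
- press_point (a point): Where to push, along the box's +x: on the outer face of the grey drawer front (210 wide, 146 high, 14 mm thick), mid-width, 15 mm below its top edge, 135 mm above the shelf; moves with the drawer. The front covers the box's mouth with a gap of 10 mm behind it when latched, and its top edge is 4 mm higher than the box; latched, the face is 109 mm from the box's origin. Axes parallel to the box's.
- drawer_floor (a point): Point on the drawer's floor, 21 mm above the shelf, where the stack stands: mid-width, 76 mm behind the outer face. Inside 131 (x) x 178 mm (y); sides and back rise 45 mm above the floor, the front 129 mm. Moves with the drawer (shut at the start); fully open it lies 83 mm in front of the box's open front. Axes parallel to the box's.
- cup1: Steel tumbler, one of four alike, 52 mm high, 0.09 kg: top 18 mm a straight band 64 mm across (grip here; wall 3.5 mm), then a shoulder and a cone to a 40 mm base. Origin: centre of underside, z to the mouth. At the start they stand mouth up, nested in one stack in the drawer, each 18 mm above the next; only the band shows, and a grip deeper than 18 mm takes the next rim too.
- cup2: Steel tumbler, one of four alike, 52 mm high, 0.09 kg: top 18 mm a straight band 64 mm across (grip here; wall 3.5 mm), then a shoulder and a cone to a 40 mm base. Origin: centre of underside, z to the mouth. At the start they stand mouth up, nested in one stack in the drawer, each 18 mm above the next; only the band shows, and a grip deeper than 18 mm takes the next rim too.
- cup3: Steel tumbler, one of four alike, 52 mm high, 0.09 kg: top 18 mm a straight band 64 mm across (grip here; wall 3.5 mm), then a shoulder and a cone to a 40 mm base. Origin: centre of underside, z to the mouth. At the start they stand mouth up, nested in one stack in the drawer, each 18 mm above the next; only the band shows, and a grip deeper than 18 mm takes the next rim too.
- cup4: Steel tumbler, one of four alike, 52 mm high, 0.09 kg: top 18 mm a straight band 64 mm across (grip here; wall 3.5 mm), then a shoulder and a cone to a 40 mm base. Origin: centre of underside, z to the mouth. At the start they stand mouth up, nested in one stack in the drawer, each 18 mm above the next; only the band shows, and a grip deeper than 18 mm takes the next rim too.
- coaster1: Round white stoneware coaster, one of up to four alike, 84 mm across, 10 mm thick, loose on the shelf. Origin: centre of its underside, z up. None if it is not there in this run.
- coaster2: Round white stoneware coaster, one of up to four alike, 84 mm across, 10 mm thick, loose on the shelf. Origin: centre of its underside, z up. None if it is not there in this run.
- coaster3: Round white stoneware coaster, one of up to four alike, 84 mm across, 10 mm thick, loose on the shelf. Origin: centre of its underside, z up. None if it is not there in this run.
- coaster4: Round white stoneware coaster, one of up to four alike, 84 mm across, 10 mm thick, loose on the shelf. Origin: centre of its underside, z up. None if it is not there in this run.
- tin: Bystander: round steel tin with screw lid, 77 mm across, 56 mm high; origin centre of underside.
- red_cup: Bystander: red ceramic cup without handle, 72 mm across the rim, 75 mm high; origin centre of underside.

How it is judged:
On the way, in this order (a step that is already met when the one before it is completed fails the run):
1. the drawer has been let out and stands open (value of joint drawer above 0.125 m), for 0.3 s.
2. the drawer has been pushed home and is shut (value of joint drawer between -0.004 and 0.004 m), for 0.5 s.
At the end, for the whole second after the job is handed in: The drawer is latched shut (within 4 mm of 0); every coaster that is there carries one tumbler, base resting on the coaster and centre within 20 mm of the coaster's centre; every other tumbler stands in the drawer; all tumblers upright (within 0.15 rad) and at rest (all of step 2 and ((horizontal distance between cup1 and coaster1 below 0.02 m and z of cup1 in the frame of coaster1 between 0.006 and 0.014 m) or (horizontal distance between cup2 and coaster1 below 0.02 m and z of cup2 in the frame of coaster1 between 0.006 and 0.014 m) or (horizontal distance between cup3 and coaster1 below 0.02 m and z of cup3 in the frame of coaster1 between 0.006 and 0.014 m) or (horizontal distance between cup4 and coaster1 below 0.02 m and z of cup4 in the frame of coaster1 between 0.006 and 0.014 m)) and ((horizontal distance between cup1 and coaster2 below 0.02 m and z of cup1 in the frame of coaster2 between 0.006 and 0.014 m) or (horizontal distance between cup2 and coaster2 below 0.02 m and z of cup2 in the frame of coaster2 between 0.006 and 0.014 m) or (horizontal distance between cup3 and coaster2 below 0.02 m and z of cup3 in the frame of coaster2 between 0.006 and 0.014 m) or (horizontal distance between cup4 and coaster2 below 0.02 m and z of cup4 in the frame of coaster2 between 0.006 and 0.014 m)) and ((horizontal distance between cup1 and coaster3 below 0.02 m and z of cup1 in the frame of coaster3 between 0.006 and 0.014 m) or (horizontal distance between cup2 and coaster3 below 0.02 m and z of cup2 in the frame of coaster3 between 0.006 and 0.014 m) or (horizontal distance between cup3 and coaster3 below 0.02 m and z of cup3 in the frame of coaster3 between 0.006 and 0.014 m) or (horizontal distance between cup4 and coaster3 below 0.02 m and z of cup4 in the frame of coaster3 between 0.006 and 0.014 m)) and ((horizontal distance between cup1 and coaster4 below 0.02 m and z of cup1 in the frame of coaster4 between 0.006 and 0.014 m) or (horizontal distance between cup2 and coaster4 below 0.02 m and z of cup2 in the frame of coaster4 between 0.006 and 0.014 m) or (horizontal distance between cup3 and coaster4 below 0.02 m and z of cup3 in the frame of coaster4 between 0.006 and 0.014 m) or (horizontal distance between cup4 and coaster4 below 0.02 m and z of cup4 in the frame of coaster4 between 0.006 and 0.014 m)) and ((x of cup1 in the frame of drawer_floor between -0.03 and 0.05 m and y of cup1 in the frame of drawer_floor between -0.075 and 0.075 m and z of cup1 in the frame of drawer_floor between -0.005 and 0.065 m) or (horizontal distance between cup1 and coaster1 below 0.02 m and z of cup1 in the frame of coaster1 between 0.006 and 0.014 m) or (horizontal distance between cup1 and coaster2 below 0.02 m and z of cup1 in the frame of coaster2 between 0.006 and 0.014 m) or (horizontal distance between cup1 and coaster3 below 0.02 m and z of cup1 in the frame of coaster3 between 0.006 and 0.014 m) or (horizontal distance between cup1 and coaster4 below 0.02 m and z of cup1 in the frame of coaster4 between 0.006 and 0.014 m)) and ((x of cup2 in the frame of drawer_floor between -0.03 and 0.05 m and y of cup2 in the frame of drawer_floor between -0.075 and 0.075 m and z of cup2 in the frame of drawer_floor between -0.005 and 0.065 m) or (horizontal distance between cup2 and coaster1 below 0.02 m and z of cup2 in the frame of coaster1 between 0.006 and 0.014 m) or (horizontal distance between cup2 and coaster2 below 0.02 m and z of cup2 in the frame of coaster2 between 0.006 and 0.014 m) or (horizontal distance between cup2 and coaster3 below 0.02 m and z of cup2 in the frame of coaster3 between 0.006 and 0.014 m) or (horizontal distance between cup2 and coaster4 below 0.02 m and z of cup2 in the frame of coaster4 between 0.006 and 0.014 m)) and ((x of cup3 in the frame of drawer_floor between -0.03 and 0.05 m and y of cup3 in the frame of drawer_floor between -0.075 and 0.075 m and z of cup3 in the frame of drawer_floor between -0.005 and 0.065 m) or (horizontal distance between cup3 and coaster1 below 0.02 m and z of cup3 in the frame of coaster1 between 0.006 and 0.014 m) or (horizontal distance between cup3 and coaster2 below 0.02 m and z of cup3 in the frame of coaster2 between 0.006 and 0.014 m) or (horizontal distance between cup3 and coaster3 below 0.02 m and z of cup3 in the frame of coaster3 between 0.006 and 0.014 m) or (horizontal distance between cup3 and coaster4 below 0.02 m and z of cup3 in the frame of coaster4 between 0.006 and 0.014 m)) and ((x of cup4 in the frame of drawer_floor between -0.03 and 0.05 m and y of cup4 in the frame of drawer_floor between -0.075 and 0.075 m and z of cup4 in the frame of drawer_floor between -0.005 and 0.065 m) or (horizontal distance between cup4 and coaster1 below 0.02 m and z of cup4 in the frame of coaster1 between 0.006 and 0.014 m) or (horizontal distance between cup4 and coaster2 below 0.02 m and z of cup4 in the frame of coaster2 between 0.006 and 0.014 m) or (horizontal distance between cup4 and coaster3 below 0.02 m and z of cup4 in the frame of coaster3 between 0.006 and 0.014 m) or (horizontal distance between cup4 and coaster4 below 0.02 m and z of cup4 in the frame of coaster4 between 0.006 and 0.014 m)) and angle between each of cup1, cup2, cup3, cup4's own z axis and vertical below 0.15 rad and linear speed of each of cup1, cup2, cup3, cup4 below 0.03 m/s); the robot touches nothing.
It fails at once if the tin or the red cup is pushed more than 5 cm aside (distance of any of tin, red_cup from where it was at the start of the episode above 0.05 m).
It fails at once if the tin or the red cup is tipped over (angle between any of tin, red_cup's own z axis and vertical above 0.6 rad).
Of coaster1, coaster2, coaster3, coaster4 only 3 to 4 are there at a start; the rules pass over those that are not, and their reading is None.
At some moment in a run one of coaster1, coaster2, coaster3, coaster4 may be knocked a few centimetres aside while the robot is not near it.
It also fails if it takes over 208 s, if anything falls off the work surface, if the arm or the gripper's body presses on something with over 40 N, if the wrist force passes 120 N, or if a joint passes its speed limit or range.

## Working session

There is one attempt and no reset: what is moved stays moved. The work goes in short steps, each a Python script; the robot and the scene stay as the last script left them, time stands still between calls to the robot, and variables do not carry over. Pictures are saved under pics/ and viewed, at most 14 in all, crops included, and the job is handed in when it is done.

```bash
ls; mkdir -p pics; cat > h.py <<'E'
import numpy as np, cv2
from bench import env, vision, job, finder, monitor
from scipy.spatial.transform import Rotation as R
def grab(n): return vision.grab_frame(n)
def world(f,rows,cols,z=None):
    "pixels -> world; by depth or by plane height z"
    K,V=np.array(f["mtx"]),np.array(f["view"]); Vi=np.linalg.inv(V)
    rows=np.atleast_1d(rows).astype(float); cols=np.atleast_1d(cols).astype(float)
    ray=np.stack([(cols-K[0,2])/K[0,0],(rows-K[1,2])/K[1,1],np.ones_like(rows)],-1)
    if z is None:
        d=f["range_z"][rows.astype(int),cols.astype(int)]; return (ray*d[:,None])@Vi[:3,:3].T+Vi[:3,3]
    w=ray@Vi[:3,:3].T; o=Vi[:3,3]; return o+w*((z-o[2])/w[:,2])[:,None]
def save(f,n): cv2.imwrite("pics/"+n,f["frame"][...,::-1])
E
python3 - <<'E'
from h import *
print(monitor.get_clock(),env.tip_extent,monitor.get_ee_rot())
for c in("scene","top"):
    f=grab(c); save(f,c+"0.png")
    print(c,np.linalg.inv(f["view"])[:3].round(3).tolist())
    for q in("cabinet","drawer","cup1","coaster1","tin","red_cup"):
        for m in finder.masks_of(c,q):
            r,k=np.nonzero(m["pixels"]); w=world(f,r,k); ok=f["range_z"][r,k]>0; w=w[ok]
            if len(w): print(q,round(m["p"],2),np.round(m["location"]),len(r),"med",np.median(w,0).round(3),"mid",((np.percentile(w,2,axis=0)+np.percentile(w,98,axis=0))/2).round(3),"zmax",np.percentile(w[:,2],95).round(3))
    for m in finder.mark_of(c,"press_point"): print("pp",m, world(f,*m["location"]).round(3))
E
```

```text
bench.py
pics
0.0 0.1734 [ 9.85686095e-01  1.68589703e-01  3.88028721e-05 -6.57924244e-04]
scene [[-0.997, -0.045, 0.056, 0.518], [-0.072, 0.671, -0.738, 0.529], [-0.005, -0.74, -0.673, 0.665]]
cabinet 0.73 [262. 248.] 1138 med [ 0.614 -0.042  0.011] mid [ 0.614 -0.046  0.007] zmax 0.013
cabinet 0.72 [360. 190.] 19998 med [0.652 0.243 0.147] mid [0.652 0.228 0.087] zmax 0.15
drawer 0.58 [364. 257.] 2493 med [0.566 0.224 0.149] mid [0.573 0.224 0.086] zmax 0.152
coaster1 0.74 [211. 322.] 796 med [ 0.461 -0.201  0.011] mid [ 0.46  -0.205  0.008] zmax 0.013
coaster1 0.73 [169. 267.] 460 med [ 0.607 -0.351  0.011] mid [ 0.608 -0.355  0.011] zmax 0.013
coaster1 0.66 [174. 326.] 621 med [ 0.457 -0.344  0.011] mid [ 0.456 -0.348  0.008] zmax 0.013
coaster1 0.58 [261. 248.] 1064 med [ 0.615 -0.042  0.011] mid [ 0.614 -0.045  0.009] zmax 0.013
tin 0.68 [249. 328.] 1527 med [ 0.458 -0.048  0.055] mid [ 0.457 -0.064  0.031] zmax 0.058
red_cup 0.65 [197. 264.] 1129 med [ 0.599 -0.188  0.053] mid [ 0.599 -0.204  0.041] zmax 0.076
pp {'location': [347.4, 261.9], 'p': 0.72} [[0.558 0.23  0.151]]
to
[... 453 characters left out ...]
x 0.014
coaster1 0.67 [272. 342.] 1032 med [ 0.458 -0.207  0.01 ] mid [ 0.458 -0.207  0.01 ] zmax 0.014
coaster1 0.6 [206. 276.] 973 med [ 0.612 -0.048  0.01 ] mid [ 0.612 -0.048  0.009] zmax 0.014
coaster1 0.57 [211. 400.] 1001 med [ 0.604 -0.349  0.01 ] mid [ 0.605 -0.349  0.007] zmax 0.014
tin 0.57 [270. 282.] 944 med [ 0.455 -0.067  0.056] mid [ 0.455 -0.067  0.05 ] zmax 0.059
red_cup 0.82 [207. 344.] 807 med [ 0.607 -0.209  0.03 ] mid [ 0.597 -0.206  0.04 ] zmax 0.076
red_cup 0.59 [179. 153.] 10585 med [0.64  0.221 0.145] mid [0.649 0.226 0.082] zmax 0.149
pp {'location': [216.4, 146.9], 'p': 0.94} [[0.556 0.224 0.131]]
pp {'location': [273.0, 282.7], 'p': 0.15} [[ 0.449 -0.068  0.054]]
```

View pics/top0.png

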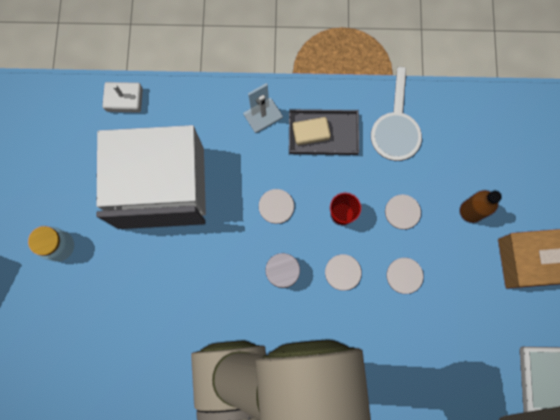

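View pics/scene0.png

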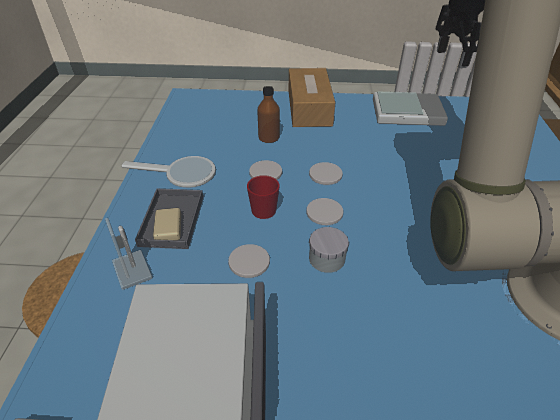

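```bash
python3 - <<'E'
from h import *
# cabinet yaw: top surface points 0.135..0.16, per camera
for c in("top","scene"):
    f=grab(c); r,k=np.nonzero(f["range_z"]>0); w=world(f,r,k)
    s=w[(abs(w[:,2]-.148)<.012)&(w[:,0]>.5)&(w[:,0]<.8)&(w[:,1]>.08)&(w[:,1]<.36)]
    print(c,len(s),cv2.minAreaRect(s[:,:2].astype(np.float32)),np.median(s[:,2]))
    # face: fit line x=a+b*y on points z .04-.12
    s=w[(w[:,2]>.04)&(w[:,2]<.125)&(w[:,0]>.5)&(w[:,0]<.62)&(w[:,1]>.1)&(w[:,1]<.34)]
    if len(s)>200:
        p=np.polyfit(s[:,1],s[:,0],1)
        for _ in range(5):
            e=s[:,0]-np.polyval(p,s[:,1]); p=np.polyfit(*s[abs(e)<.006][:,[1,0]].T,1)
        print("face",p,len(s),s[:,1].min(),s[:,1].max(),"x at .22",np.polyval(p,.22))
E
```

```text
top 8230 ((0.65311598777771, 0.23037919402122498), (0.19693529605865479, 0.21161234378814697), 4.861480712890625) 0.14574460095809894
face [-0.08170848  0.57470771] 978 0.1182475160598667 0.32987667628947515 x at .22 0.5567318480229854
scene 18899 ((0.6546259522438049, 0.227278470993042), (0.1943233460187912, 0.20468348264694214), 4.547054290771484) 0.14710033098696584
face [-0.25436402  0.6233083 ] 320 0.12113424476861118 0.30251162743448323 x at .22 0.5673482192213054
```

The four coasters show in the top view at (276,206), (403,211), (343,272) and (405,276). The tin is at (283,270), the red cup at (345,208) and the grey front at (155,216). The box's yaw is about 0.082. I'll press the front now.

```bash
cat >> h.py <<'E'
YAW=0.082; BX=np.array([np.cos(YAW),np.sin(YAW),0]); FACE=np.array([.5567,.221,0])
def down(psi): return (R.from_euler('z',psi)*R.from_euler('x',np.pi)).as_quat()
Q=down(YAW)
E
python3 - <<'E'
from h import *
print(env.tip_extent); env.close_gripper(); print("closed",env.tip_extent)
zt=0.125+env.tip_extent-.012
p=FACE-0.06*BX; 
env.reach([p[0],p[1],.40],Q); env.movel([p[0],p[1],zt])
g=FACE+0.02*BX
hit=env.movel([g[0],g[1],zt],velocity=.03,guard=9)
print(hit,monitor.get_position(),monitor.get_contact_force(), (np.array(monitor.get_position())-FACE)@BX)
q=FACE-0.175*BX
env.movel([q[0],q[1],zt],velocity=.15)
env.movel([q[0],q[1],.42],velocity=.3); env.hold(1)
f=grab("top"); r,k=np.nonzero(f["range_z"]>0); w=world(f,r,k)
save(f,"top1.png")
s=w[(abs(w[:,2]-.150)<.006)&(w[:,0]>.38)&(w[:,0]<.5)&(w[:,1]>.08)&(w[:,1]<.34)]
print(len(s),np.median(s,0) if len(s) else 0)
print(finder.mark_of("top","press_point"),[ (m["p"],m["location"],world(f,*m["location"])) for m in finder.masks_of("top","cup1")], monitor.get_clock())
E
```

```text
0.1734
closed 0.1734
True [0.55569643 0.22098937 0.28602564] [-3.18469726 -0.63063272  2.18501921] -0.0010010661720147149
423 [0.43213034 0.17112292 0.14933756]
[{'location': [278.1, 145.4], 'p': 0.85}] [(0.94, [245.0, 149.4], array([[0.50226283, 0.22771439, 0.07991711]])), (0.73, [277.7, 403.3], array([[ 0.4486021 , -0.34740662,  0.01171724]])), (0.62, [254.9, 163.7], array([[0.47850985, 0.19026104, 0.09828595]])), (0.28, [247.7, 171.6], array([[0.50631501, 0.19214143, 0.01753739]]))] 10.1667
```

View pics/top1.png

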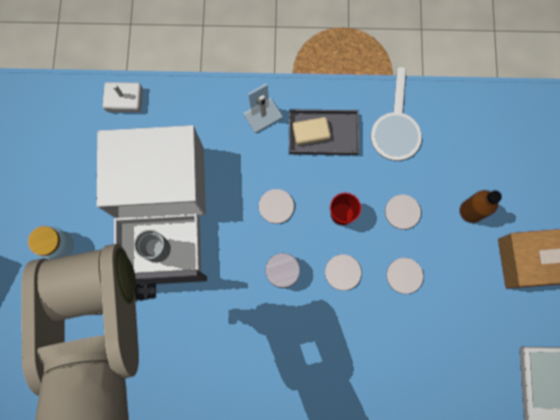

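The drawer is open, with the stack at about (150,247) and the coasters unmoved. Next I'll measure the stack with the wrist camera from two places.

```bash
cat >> h.py <<'E'
ST=FACE-0.059*BX
def ring(f,c,zlo,zhi,rad=.05):
    "circle through highest points near c: centre, radius, z"
    r,k=np.nonzero(f["range_z"]>0); w=world(f,r,k)
    s=w[(np.hypot(*(w[:,:2]-c[:2]).T)<rad)&(w[:,2]>zlo)&(w[:,2]<zhi)]
    if len(s)<20: return None
    zt=np.percentile(s[:,2],95); t=s[s[:,2]>zt-.008]
    (x,y),rr=cv2.minEnclosingCircle(t[:,:2].astype(np.float32))
    return np.array([x,y]).round(4),round(rr,4),zt.round(4),len(t)
E
python3 - <<'E'
from h import *
env.release()
for i,(dx,dy) in enumerate([(-.02,0),(-.09,.03)]):
    env.reach([ST[0]+dx,ST[1]+dy,.42],Q); f=grab("wrist"); save(f,f"w{i}.png")
    print(np.linalg.inv(f["view"])[:3].round(3).tolist(),"ring",ring(f,ST,.08,.145))
    for m in finder.masks_of("wrist","cup1"): 
        r,k=np.nonzero(m["pixels"]); w=world(f,r,k);w=w[f["range_z"][r,k]>0]; print(m["p"],m["location"],len(r),w.max(0),w.min(0))
    print("mark",[(m["p"],m["location"],world(f,*m["location"])) for m in finder.mark_of("wrist","cup1")])
f=grab("top"); print("top",ring(f,ST,.08,.145)); f=grab("scene"); print("scene",ring(f,ST,.08,.145)); print(ST)
E
```

```text
[[0.082, -0.958, -0.274, 0.547], [-0.997, -0.079, -0.023, 0.221], [0.001, 0.275, -0.961, 0.388]] ring (array([0.4979, 0.2191]), 0.0321, np.float64(0.1259), 1104)
0.92 [174.6, 276.8] 4866 [0.52978749 0.25449824 0.12733884] [0.43987403 0.18765398 0.01927226]
0.6 [135.2, 269.5] 7 [0.52927337 0.22673989 0.10868848] [0.52857051 0.22405002 0.08999477]
mark [(0.78, [167.5, 274.6], array([[0.49847855, 0.21854868, 0.07687767]]))]
[[0.084, -0.959, -0.271, 0.476], [-0.996, -0.081, -0.023, 0.252], [0.0, 0.272, -0.962, 0.39]] ring (array([0.498 , 0.2191]), 0.032, np.float64(0.126), 1336)
0.66 [86.1, 322.8] 5949 [0.55042733 0.25075027 0.12772701] [0.46650559 0.17518009 0.02014492]
mark [(0.9, [88.7, 318.4], array([[0.50072989, 0.21653672, 0.0789978 ]]))]
top (array([0.4976, 0.2177]), 0.0325, np.float64(0.1267), 161)
scene (array([0.4986, 0.2184]), 0.0325, np.float64(0.1269), 511)
[0.49789825 0.21616742 0.        ]
```

View pics/w0.png

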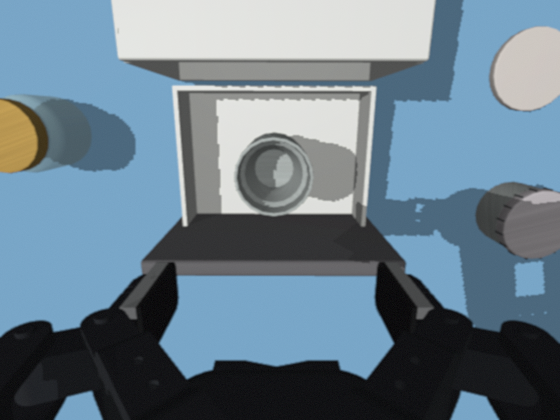

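In the wrist view the stack's rim is at (275,175). It fits a circle of 32 mm radius at (0.498, 0.219), rim z 0.1265. The two wrist places agree with the top and scene views. I'll take the first tumbler.

```bash
cat >> h.py <<'E'
ZC=.41; GD=env.tip_extent-.015   # TCP above rim at grasp
def coasters(cam="top"):
    f=grab(cam); out=[]
    for m in finder.masks_of(cam,"coaster1"):
        r,k=np.nonzero(m["pixels"]); ok=f["range_z"][r,k]>0; w=world(f,r[ok],k[ok])
        t=w[abs(w[:,2]-.011)<.005]
        if len(t)<300: continue
        (x,y),rr=cv2.minEnclosingCircle(t[:,:2].astype(np.float32)); c=np.median(t,0)
        out.append((round(m["p"],2),c.round(3),round(rr,3),len(t)))
    return f,out
def pick(c,rim):
    env.movel([c[0],c[1],ZC],velocity=.3)
    env.movel([c[0],c[1],rim+GD+.04],velocity=.2)
    hit=env.movel([c[0],c[1],rim+GD],velocity=.04,guard=8)
    env.close_gripper(effort=40); print("pick hit",hit,"gap",monitor.get_finger_gap(),"F",monitor.get_gripper_force())
    z=monitor.get_position()[2]-rim      # TCP above rim
    env.movel([c[0],c[1],rim+GD+.05],velocity=.06); env.movel([c[0],c[1],ZC],velocity=.2)
    print("after lift gap",monitor.get_finger_gap(),"Fz",monitor.get_contact_force()[2]); return z
def place(c,dz):
    env.movel([c[0],c[1],ZC],velocity=.3)
    zt=.011+.052+dz
    env.movel([c[0],c[1],zt+.03],velocity=.2)
    hit=env.movel([c[0],c[1],zt-.004],velocity=.02,guard=4)
    print("place hit",hit,"z err",monitor.get_position()[2]-zt+.001)
    env.release(); env.hold(.2); env.movel([c[0],c[1],zt+.08],velocity=.12); env.movel([c[0],c[1],ZC],velocity=.3)
E
python3 - <<'E'
from h import *
C=np.array([.498,.2188])
env.reach([C[0],C[1],ZC],Q)
dz=pick(C,.1265)
f,o=coasters(); print(*o,sep="\n"); save(f,"top2.png"); 
f=grab("wrist"); save(f,"w2.png"); print("next rim",ring(grab("top"),C,.06,.14),dz,monitor.get_clock())
E
```

```text
pick hit False gap 0.7745704208985281 F 43.14452938735485
after lift gap 0.7658059664330237 Fz -2.4569913403407604
(0.9, array([ 0.605, -0.348,  0.01 ]), 0.042, 895)
(0.87, array([ 0.452, -0.351,  0.01 ]), 0.042, 921)
(0.69, array([ 0.613, -0.048,  0.01 ]), 0.042, 869)
(0.67, array([ 0.458, -0.208,  0.01 ]), 0.042, 957)
next rim (array([0.4964, 0.2177]), 0.032, np.float64(0.1085), 91) 0.1589955079034534 16.7083
```

View pics/w2.png

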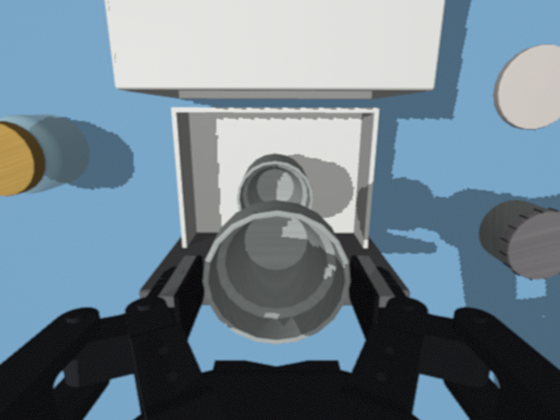

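The wrist view shows one tumbler held, with its rim around (275,270). The rest of the stack is still standing at (275,190), with its rim at 0.1085, as expected. I'll place this one and pick up the second.

```bash
cat >> h.py <<'E'
def check():
    f,o=coasters(); print("coasters",*o,sep="\n  ")
    for m in finder.masks_of("top","cup1"):
        if m["p"]<.4: continue
        w=world(f,*m["location"])[0]; print("  cup",round(m["p"],2),w.round(3),ring(f,w,.04,.14))
    return f
E
python3 - <<'E'
from h import *
C=np.array([.498,.2188])
place([.605,-.349],.159)
env.movel([.498,.2188,ZC],velocity=.3)
f=check(); save(f,"top3.png")
print("wrist ring",ring(grab("wrist"),C,.07,.14))
dz=pick(C,.1085); print(dz,"next",ring(grab("top"),C,.05,.14),monitor.get_clock())
E
```

```text
place hit True z err 0.0004427429065389779
coasters
  (0.8, array([ 0.613, -0.048,  0.01 ]), 0.042, 877)
  (0.78, array([ 0.453, -0.351,  0.01 ]), 0.042, 971)
  (0.7, array([ 0.477, -0.21 ,  0.01 ]), 0.042, 926)
  (0.63, array([ 0.589, -0.327,  0.01 ]), 0.042, 320)
  cup 0.7 [0.502 0.23  0.061] (array([0.4961, 0.2178]), 0.0325, np.float64(0.1079), 125)
  cup 0.6 [0.499 0.186 0.078] (array([0.4935, 0.2097]), 0.0303, np.float64(0.1077), 72)
  cup 0.6 [ 0.611 -0.366  0.013] (array([ 0.6034, -0.3505]), 0.0328, np.float64(0.0643), 137)
  cup 0.41 [0.481 0.188 0.068] (array([0.4956, 0.2164]), 0.0318, np.float64(0.1078), 82)
wrist ring (array([0.498, 0.219]), 0.0321, np.float64(0.1082), 1016)
pick hit False gap 0.7681683744939976 F 43.0733098089695
after lift gap 0.7703280344285451 Fz -1.340015162150131
0.15905374618492446 next (array([0.4962, 0.217 ]), 0.0317, np.float64(0.0914), 92) 29.3083
```

View pics/top3.png

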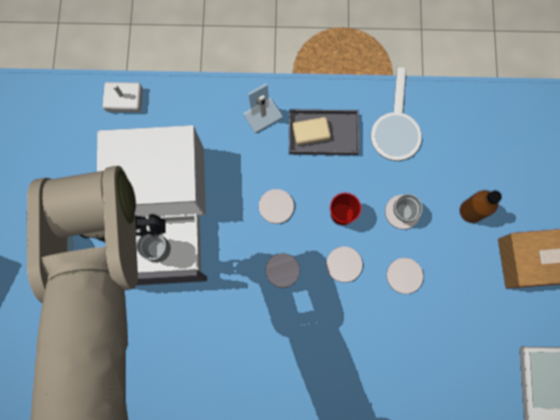

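The first tumbler stands on its coaster at (405,209). The coaster at (344,264) was knocked about 19 mm aside, to (0.477,-0.210). I'll measure afresh before each placing.

```bash
python3 - <<'E'
from h import *
C=np.array([.498,.2188])
def near(o,p): 
    c=min((x[1][:2] for x in o if x[3]>700),key=lambda c:np.hypot(*(c-p))); print("target",c); assert np.hypot(*(c-p))<.06; return c
f,o=coasters(); place(near(o,[.452,-.351]),.159)
env.movel([.498,.2188,ZC],velocity=.3)
print("wrist ring",ring(grab("wrist"),C,.06,.14))
pick(C,.0905)
f,o=coasters(); c=near(o,[.477,-.21]); place(c,.159)
env.movel([.498,.2188,ZC],velocity=.3)
print("wrist ring",ring(grab("wrist"),C,.05,.14)); save(check(),"top4.png"); print(monitor.get_clock())
E
```

```text
target [ 0.453 -0.35 ]
place hit True z err 4.308727954990734e-05
wrist ring (array([0.498, 0.219]), 0.0321, np.float64(0.0906), 892)
pick hit False gap 0.7720263901466001 F 43.07386815547943
after lift gap 0.7690137299792308 Fz -1.0561453871210689
target [ 0.613 -0.048]Traceback (most recent call last):
  File "<stdin>", line 9, in <module>
  File "<stdin>", line 4, in near
AssertionError
```

The network missed that coaster in this picture. I'll put this tumbler on the one it did find and come back to the other.

```bash
python3 - <<'E'
from h import *
C=np.array([.498,.2188])
place([.613,-.048],.159)
env.movel([.498,.2188,ZC],velocity=.3)
print("wrist ring",ring(grab("wrist"),C,.05,.14)); pick(C,.0725)
save(check(),"top4.png"); print(monitor.get_clock())
E
```

```text
place hit True z err -0.0003098250891410423
wrist ring (array([0.498 , 0.2191]), 0.0321, np.float64(0.0729), 786)
pick hit False gap 0.7719186153170707 F 42.826882526278496
after lift gap 0.773619509140601 Fz -1.3698034963017063
coasters
  (0.87, array([ 0.445, -0.328,  0.01 ]), 0.042, 322)
  (0.66, array([ 0.587, -0.328,  0.01 ]), 0.042, 354)
  (0.59, array([ 0.477, -0.21 ,  0.01 ]), 0.042, 940)
  cup 0.77 [ 0.62  -0.049  0.017] (array([ 0.6119, -0.049 ]), 0.0323, np.float64(0.0637), 129)
  cup 0.64 [ 0.461 -0.362  0.011] (array([ 0.4521, -0.3511]), 0.0323, np.float64(0.0641), 131)
  cup 0.56 [0.472 0.196 0.251] (array([0.4241, 0.1934]), 0.0125, np.float64(0.1354), 9)
53.075
```

View pics/top4.png

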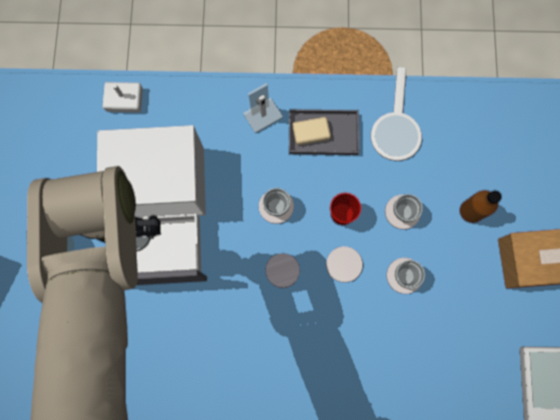

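Three tumblers stand on their coasters at (277,204), (405,209) and (407,275). The free coaster is at (344,264). I'll place the last tumbler there, then push the drawer home.

```bash
python3 - <<'E'
from h import *
place([.477,-.210],.159)
p=FACE-0.18*BX; zt=.125+env.tip_extent-.012
env.reach([p[0],p[1],ZC],Q); env.close_gripper(); env.movel([p[0],p[1],zt],velocity=.2)
for v in(.05,.04,.03,.03):
    g=FACE+.02*BX; hit=env.movel([g[0],g[1],zt],velocity=v,guard=10)
    a=(np.array(monitor.get_position())-FACE)@BX; print(hit,a)
    if a>-.003: break
env.movel([p[0],p[1],zt],velocity=.1); env.movel([p[0],p[1],ZC],velocity=.3)
env.reach([.174,-.495,.405],[0.98568,0.16859,0,-0.00066]); env.hold(1)
f=check(); save(f,"top5.png")
r,k=np.nonzero(f["range_z"]>0); w=world(f,r,k)
s=w[(w[:,2]>.04)&(w[:,2]<.125)&(w[:,0]>.4)&(w[:,0]<.59)&(w[:,1]>.13)&(w[:,1]<.31)]
print("face",np.median((s-FACE)@BX),len(s),monitor.get_clock())
f=grab("scene"); save(f,"scene5.png")
for n in("tin","red_cup"):
    print(n,[(m["p"],world(f,*m["location"]).round(3)) for m in finder.masks_of("scene",n)][:1])
for c in([.605,-.349],[.453,-.35],[.613,-.048],[.477,-.21]): print(ring(f,np.array(c),.04,.1))
E
```

```text
place hit True z err -0.0006789961594026736
True -0.001007174835598424
coasters
  (0.93, array([ 0.443, -0.327,  0.01 ]), 0.042, 328)
  (0.88, array([ 0.585, -0.328,  0.01 ]), 0.042, 327)
  (0.76, array([ 0.591, -0.047,  0.01 ]), 0.042, 304)
  cup 0.92 [ 0.481 -0.215  0.013] (array([ 0.476 , -0.2107]), 0.0321, np.float64(0.0632), 125)
  cup 0.84 [ 0.458 -0.357  0.016] (array([ 0.4518, -0.351 ]), 0.0324, np.float64(0.0637), 135)
  cup 0.7 [ 0.619 -0.052  0.013] (array([ 0.612 , -0.0489]), 0.0326, np.float64(0.0633), 123)
  cup 0.62 [ 0.615 -0.368  0.017] (array([ 0.6037, -0.351 ]), 0.0328, np.float64(0.0636), 123)
face -0.0001130664850674276 665 71.3417
tin [(0.69, array([[ 0.459, -0.044,  0.057]]))]
red_cup [(0.7, array([[ 0.601, -0.171,  0.075]]))]
(array([ 0.6045, -0.3497]), 0.0341, np.float64(0.063), 179)
(array([ 0.4508, -0.3503]), 0.0344, np.float64(0.0635), 169)
(array([ 0.6135, -0.049 ]), 0.0333, np.float64(0.0631), 264)
(array([ 0.4782, -0.21  ]), 0.034, np.float64(0.0631), 216)
```

View pics/top5.png

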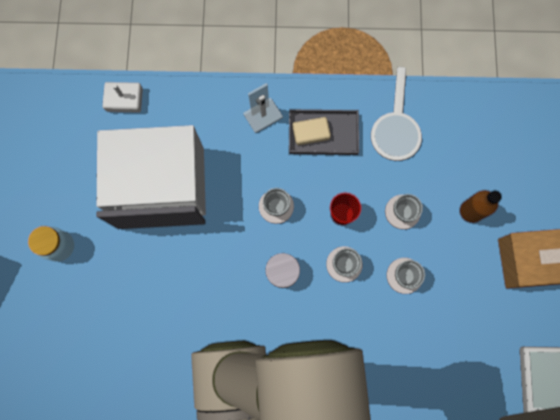

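View pics/scene5.png

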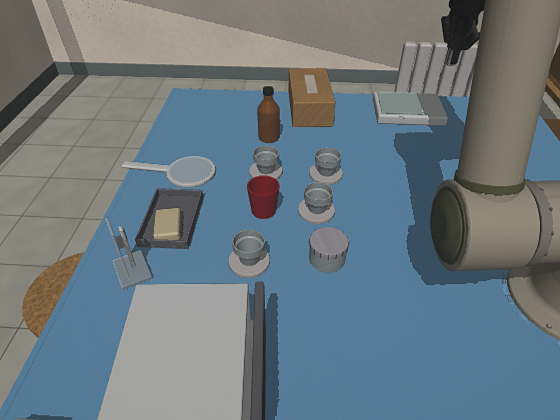

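Both views show the four tumblers upright on their coasters, at (277,204), (405,209), (345,263) and (407,275) in the top view. The drawer is shut and has stayed shut, with its face at 0.0 mm, and the tin and red cup have not moved.

```bash
python3 -c "
from bench import job; print(job.hand_in())"
```

```text
the job is handed in; nothing more can be done
None
```

I've handed the job in: all four tumblers stand upright on the four coasters, one of which was knocked about 2 cm aside mid-run, the drawer is latched shut and stayed shut, and the tin and red cup are where they started; the hand-in returned no verdict.

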